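# Seat the beam-splitter carrier in its corner

## Robot

A 6-joint arm with a two-finger parallel gripper is mounted at the origin on the work surface. World frame = base frame: x ahead of the robot, y to its left, z up, the work surface at z = 0. Lengths are in m, angles in degrees, forces in N, time in s.
With the tool pointing down it reaches from about 0.325 to 0.775 m from the base axis. Payload 5.5 kg.
Tool frame: the origin (TCP) lies where the fingers leave the gripper's body, on its centre line; the fingertips stand 73 mm ahead of it and the grasp point (between the pads) lies arm.grasp_offset ahead of it (arm.grasp_offset is the distance from the TCP to the grasp point, in m); z points along the fingers, y is the line along which they close (so a half turn about z gives the same grasp; the last joint's range is limited). The gripper opens to 85 mm and grips with 20 to 120 N. Pads are 22 mm wide; open, the fingers measure 114 mm over their backs; the gripper's body (76 mm by 85 mm) begins 54 mm behind the grasp point. The pads swing forward as they close: fully open they stand 13 mm farther back than shut.
Start: joints at [67.913, 5.22, 70.514, -0, 104.267, -3.249], TCP at [0.194, 0.568, 0.304] pointing down, gripper open.
Joint ranges: [-164.24, 164.24], [-49.07, 125.15], [9.68, 141.18], [-86.29, 266.29], [3.28, 154.24], [-151.56, 151.56]. Speed limits (degrees/s): [147.25, 147.25, 172.46, 180, 180, 180].

## Interface

Orientations are given as [roll, pitch, yaw] about the fixed x, y, z axes, in that order (R = Rz(yaw) Ry(pitch) Rx(roll)).
In Python, from workcell import arm gives the robot as it stands.
- The arm moves only by the tool carry_out, never from a script. Its argument "steps" is a list of rows, each a list of 7 numbers: the shift along the tool's x, y, z in mm, then the turn, a rotation vector about the tool's x, y, z in degrees, then the opening, from 0 (shut) to 1 (fully open). A call has 1 to 10 rows; each row is the pose to reach, as a shift and turn from the pose commanded when the call began, along the tool's axes at that moment; what a row does not reach only later rows make up. A row lasts 1/10 s, in which the tool goes at most 50 mm and 8.59 degrees, less where a joint would pass 70% of its speed; a pose out of reach is approached as far as the arm can. A call with a gripper value outside its range is refused whole. The fingers move at their own pace and stop on an object; "force" is the grip in N (left out, the last holds). Time passes only in rows, so rows that repeat a pose let the fingers close. It gives the time, the measured TCP pose, the force, the opening and the grip force at its end, in the units of the state.
- arm.get_state(): the state, without advancing time (a new reading comes with each control period).
- arm.read_camera(name): name is "side" or "top"; returns a dict with "frame" (480x640x3 uint8, red, green, blue), "range_z" (480x640 float32, m along the optical axis (not along the pixel's ray), 0 where there is no reading), "camera_matrix" (3x3 intrinsics, pixels), "origin" and "orientation" of the camera in the world. Camera axes: x right, y down, z forward; pixel columns grow to the right and rows downward; lengths in m; the calibration is good to about 2 mm. A picture is of the moment at which its call begins.
- arm.job_done(): hands the job in; it is judged then, once.
Trained networks look in a picture, given as the dict that the camera call returned (one of the last four; its "shot" number tells which), for a name from the list of things; names that differ only in an ending like _2 or _b are one class to them, and where a whole thing is asked for, a point or a joint stands for the part that bears it (a point fixed in the world has none). Each returns a list of dicts, best first, with "score" (0 to 1); they miss things now and then, are a little off and sometimes report something else, mostly with a low value. They report only what shows in the picture. A call takes as long as a camera call. They do not tell look-alikes from the thing itself.
- arm.regions_of(picture, label): "pixels" (480x640 bool, what is visible of it) and "point" ([column, row] in pixels, amid what is visible of it).
- arm.place_of(picture, label): "point" ([column, row] in pixels: a listed point, or the origin of a listed thing).
The state is a dict: "time": time; "joint_positions": joint angles; "joint_vel": joint speeds; "tau": joint torques, N m; "tcp_pos": TCP position; "tool_rot": TCP orientation; "contact_force": force on the tool from outside, world axes, zero at the start; "ft_torque": the same for the moment, N m; "finger_gap": finger opening in m; "gripper_force": force on a finger pad.
Only numpy, scipy, OpenCV 4.12 (cv2) and the standard library are available. Lean on these libraries where they do the work, as an engineer would, in place of code of your own. Each camera call takes 0.05 s, during which the arm holds its last target. There are 200 camera calls.

## Task

On the optical breadboard, push the loose carrier that has the glass beam-splitter cube into the corner made by the fence and the end stop, so that it sits square with one long side flush against the fence and one short side flush against the end stop. Push only on its metal plate, never lift or tip it, and keep off the glass and its black seat. Leave the mirror carrier and the other things where they are, and finish with the robot clear of everything.

Things in the scene. Friction and masses are not known exactly. Their poses are not given: they have to be found in the camera images.
- station: Fixed dark breadboard, 450 x 600 x 12 mm, flat on the table. Origin: at table height (z = 0) straight below the inner corner of fence and end stop. z up; x points across the fence, away from the working side (roughly away from the robot); y points along the fence towards the end stop. In this frame it covers x -330 to 120, y -400 to 200 mm; its top is at z = 12 mm.
- fence (a point): Silver fence bar fixed on the breadboard, 20 mm wide, 370 mm long, 15 mm high above the board. This point: on its working face (station plane x = 0) at half its length (station y = -165 mm), at the board's top. The bar covers station x 0 to 20, y -350 to 20 mm. It does not yield.
- end_stop (a point): Silver end-stop bar fixed on the breadboard square to the fence, 15 mm high above the board. This point: on its working face (station plane y = 0), 60 mm from the fence, at the board's top. The bar covers station x -120 to 0, y 0 to 20 mm. It does not yield.
- camera (a point): Small black camera fixed behind the fence; this point: the middle of its lens front, 48 mm above the table. It covers station x 38 to 120, y -65 to -25 mm, up to 64 mm above the table.
- collimator (a point): Steel laser collimator in a block, fixed beyond the end stop; this point: the middle of its front, 48 mm above the table. It covers station x -55 to -15, y 50 to 150 mm, up to 66 mm above the table.
- corner (a point): The inner corner of fence and end stop at the level of the breadboard's top (12 mm above the table); axes as the station.
- carrier: Loose carrier to be pushed: aluminium plate, 70 mm along its x, 90 mm along its y, 15 mm thick, on the breadboard; the optic (black seat and glass cube) on its middle; 50 mm high in all. Origin: centre of its underside, z up. Starts up to 0.4 rad askew, its x roughly along station x. Seated, its origin is at station x = -35, y = -45 mm. About 0.45 kg, slides at roughly 2 to 8 N.
- optic: The optic fixed on the middle of the carrier, not to be touched: a black round seat, 42 mm across and 7 mm high, and on it the glass beam-splitter cube, 28 mm each way, pale blue and see-through. Origin: centre of the seat's underside, on the plate's top, 15 mm above the carrier's underside; the cube's top is 35 mm above this origin.
- mirror_carrier: Bystander: second loose carrier with the same 70 x 90 x 15 mm plate, bearing a black mirror mount at 45 degrees with two brass knobs, whole height 51 mm. Origin: centre of its underside. It and the beam-splitter carrier lie side by side in either order, centres about 115 to 160 mm apart.
- pedestal: Bystander: steel pedestal post, 31 mm across, 52 mm high, upright on the breadboard. Origin: centre of its underside.
- lens_tube: Bystander: black lens tube, 33 mm across, 35 mm high, upright on the breadboard. Origin: centre of its underside.
- optic_box: Bystander: small white and blue plastic box, 60 x 60 x 26 mm, on the breadboard behind the fence. Origin: centre of its underside.
- hex_driver: Bystander: red-handled hex driver lying on the table at the left, 21 mm thick, along its x: handle from -108 to -12 mm, blade to +87 mm of its origin, which lies on the underside.
- cleaner: Bystander: white bottle with a red cap, 56 mm across, 130 mm high, standing on the table at the right. Origin: centre of its underside.
- screw_jar: Bystander: clear jar with a black lid, 52 mm across, 60 mm high, standing on the table at the right. Origin: centre of its underside.
There are look-alikes about, which are no part of the job. Leave any pink or purple look-alike of the carrier alone.

How it is judged (in metres and radians):
At the end, for the whole second after the job is handed in: The beam-splitter carrier lies flat and at rest in the corner, square to the fence within 0.025 rad, with its long side within about 2 mm of the fence and its short side within about 2 mm of the end stop (x of carrier in the frame of station between -0.0372 and -0.033 m and y of carrier in the frame of station between -0.0472 and -0.043 m and angle between the y axis of carrier and the y axis of station, either way round below 0.025 rad and z of carrier in the frame of station below 0.014 m and angle between carrier's own z axis and vertical below 0.03 rad and linear speed of carrier below 0.005 m/s); the robot touches nothing.
It fails at once if the beam-splitter carrier is lifted more than 6 mm off the breadboard or tipped by more than 0.12 rad (z of carrier in the frame of station above 0.018 m or angle between carrier's own z axis and vertical above 0.12 rad).
It fails at once if the robot touches the glass cube or its black seat (contact force between any of the fingers, the arm and optic above 0.5 N).
It fails at once if the mirror carrier is moved by more than 12 mm or tipped (distance of mirror_carrier from where it was at the start of the episode above 0.012 m or angle between mirror_carrier's own z axis and vertical above 0.2 rad).
It fails at once if another loose thing (pedestal, lens tube, optic box, hex driver, bottle, jar) is moved by more than 12 mm or tipped (distance of any of pedestal, lens_tube, optic_box, hex_driver, cleaner, screw_jar from where it was at the start of the episode above 0.012 m or angle between any of pedestal, lens_tube, optic_box, hex_driver, cleaner, screw_jar's own z axis and vertical above 0.2 rad).
It also fails if it takes over 64 s, if anything falls off the work surface, if the arm or the gripper's body presses on something with over 40 N, if the wrist force passes 120 N, or if a joint passes its speed limit or range.

## Working session

There is one attempt and no reset: what is moved stays moved. The work goes in short steps, Python scripts to look and compute and a tool call to move; the robot and the scene stay as the last step left them, time stands still between calls to the robot, and variables do not carry over. Pictures are saved under pics/ and viewed, at most 10 in all, crops included, and the job is handed in when it is done.

Besides the shell and the picture viewer there is one more tool, called after "Request:" by a JSON object that holds its "method" and its "body". carry_out: Moves the arm, as the interface text tells. Its arguments: {"type":"object","properties":{"steps":{"type":"array","items":{"type":"array","items":{"type":"number"}}},"force":{"type":"number"}},"required":["steps"]}

```bash
mkdir -p pics; cat > h.py <<'E'
import numpy as np, cv2
from scipy.spatial.transform import Rotation as R
from workcell import arm
def pose(p):
    o=np.array(p["orientation"],float)
    M=o if o.shape==(3,3) else R.from_euler('xyz',o,degrees=True).as_matrix()
    return M,np.array(p["origin"],float)
def cloud(p):
    K=np.array(p["camera_matrix"]);z=p["range_z"];v,u=np.mgrid[:480,:640]
    c=np.stack([(u-K[0,2])/K[0,0]*z,(v-K[1,2])/K[1,1]*z,z],-1)
    M,o=pose(p);w=c@M.T+o;w[z==0]=np.nan;return w
def ray(p,uv,h):
    K=np.array(p["camera_matrix"]);M,o=pose(p)
    d=M@np.linalg.solve(K,[uv[0],uv[1],1]);return o+d*(h-o[2])/d[2]
E
python3 - <<'E'
from h import *
for n in("top","side"):
    p=arm.read_camera(n);cv2.imwrite(f"pics/{n}0.png",p["frame"][...,::-1])
    print(n,p["origin"],p["orientation"],p["camera_matrix"])
    w=cloud(p)
    for l in("fence","end_stop","corner","carrier","optic","mirror_carrier","pedestal","lens_tube","camera","collimator"):
        for r in arm.place_of(p,l)[:3]:
            u=np.array(r["point"]);h={"camera":.048,"collimator":.048,"optic":.027}.get(l,.012)
            print(l,round(r["score"],2),u.round(1),ray(p,u,h).round(4))
E
```

```text
top [0.4161813  0.00913592 1.21125592] [-173.80398392   -0.64217603  -90.56198632] [[467.94397893   0.         323.0695106 ]
 [  0.         467.94397893 246.35239351]
 [  0.           0.           1.        ]]
fence 0.75 [320.3 189.6] [6.954e-01 2.000e-04 1.200e-02]
end_stop 0.87 [255.9 213.4] [0.6337 0.1678 0.012 ]
end_stop 0.3 [194.9 236.3] [0.5751 0.3243 0.012 ]
corner 0.92 [254.8 192.2] [0.6897 0.171  0.012 ]
corner 0.47 [234.4 200.5] [0.6681 0.2238 0.012 ]
carrier 0.95 [443.6 261.5] [ 0.5043 -0.3157  0.012 ]
carrier 0.86 [436.2 174.5] [ 0.7337 -0.3049  0.012 ]
carrier 0.69 [356.5 253. ] [ 0.5283 -0.0915  0.012 ]
optic 0.79 [447.5 262.3] [ 0.5011 -0.3216  0.027 ]
optic 0.69 [521.9 344.6] [ 0.2932 -0.5002  0.027 ]
optic 0.66 [444.  172.2] [ 0.7357 -0.3215  0.027 ]
mirror_carrier 0.69 [302.2 260.8] [0.5094 0.0484 0.012 ]
pedestal 0.59 [192.1 236.8] [0.5739 0.3315 0.012 ]
lens_tube 0.7 [227.  277.3] [0.4689 0.2405 0.012 ]
camera 0.81 [270.1 172.8] [0.7315 0.1276 0.048 ]
collimator 0.78 [232.  202.2] [0.6563 0.2233 0.048 ]
collimator 0.39 [300.1 257.1] [0.5159 0.0524 0.048 ]
side [0.
[... 375 characters left out ...]
 [ 0.5074 -0.321   0.012 ]
carrier 0.67 [301.8 184.6] [ 0.7413 -0.3214  0.012 ]
carrier 0.66 [336.9 243.2] [ 0.5342 -0.0874  0.012 ]
optic 0.8 [338.5 242.6] [ 0.5248 -0.0734  0.027 ]
optic 0.64 [372.8 201.2] [ 0.5019 -0.2977  0.027 ]
optic 0.57 [450.7 189.4] [ 0.3031 -0.4529  0.027 ]
mirror_carrier 0.69 [233.2 257.4] [0.7607 0.0737 0.012 ]
mirror_carrier 0.61 [325.7 273. ] [0.5168 0.0367 0.012 ]
pedestal 0.69 [248.5 348.4] [0.5783 0.3277 0.012 ]
lens_tube 0.53 [309.1 335.2] [0.4734 0.2429 0.012 ]
camera 0.6 [236.7 261.1] [0.721  0.1193 0.048 ]
camera 0.22 [269.2 249.4] [0.6679 0.0468 0.048 ]
camera 0.22 [241.9 246.3] [0.7378 0.0628 0.048 ]
collimator 0.97 [237.3 292.3] [0.6646 0.2165 0.048 ]
```

View pics/top0.png

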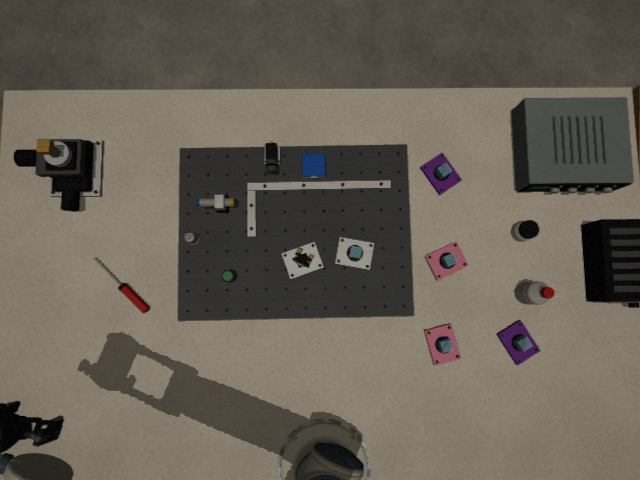

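```bash
python3 - <<'E'
import cv2
a=cv2.imread("pics/top0.png");cv2.imwrite("pics/crop1.png",cv2.resize(a[140:310,200:480],None,fx=2.8,fy=2.8,interpolation=2))
E
```

```text
(no output)
```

View pics/crop1.png

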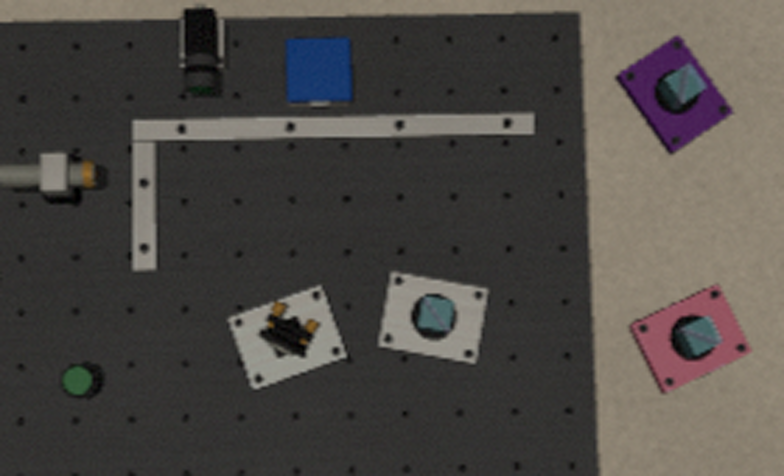

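The candidates are a silver plate with a glass cube at (355,253), a silver plate with the mirror at (302,260), and pink or purple plates at (440,173), (446,261), (443,344) and (519,342). The target is the silver plate with the cube at (355,253), on the breadboard beside the mirror. The crop confirms it.

```bash
cat >> h.py <<'E'
def rect(p,label,near,h,r=.1):
    best=None
    for q in arm.regions_of(p,label):
        g=ray(p,q["point"],h)
        if np.hypot(*(g[:2]-near))<r: best=q;break
    if best is None: return None
    f=p["frame"].astype(int);m=best["pixels"]
    v,u=np.nonzero(m);P=np.array([ray(p,(a,b),h)[:2] for a,b in zip(u,v)])
    c,s,a=cv2.minAreaRect((P*1000).astype(np.float32));return best["score"],np.round(c,1),np.round(s,1),round(a,2)
E
python3 - <<'E'
from h import *
p=arm.read_camera("top")
for l,n,h in(("carrier",(.53,-.09),.027),("mirror_carrier",(.51,.045),.027),("pedestal",(.574,.33),.064),("lens_tube",(.47,.24),.047),("fence",(.7,0),.027)):
    print(l,rect(p,l,n,h))
# fence and carrier by brightness
g=cv2.cvtColor(p["frame"],cv2.COLOR_RGB2GRAY)
for name,(u0,u1,v0,v1) in dict(fence=(262,396,176,194),carr=(330,382,230,278),mirr=(276,328,236,284),stop=(240,262,196,242)).items():
    m=np.zeros_like(g);m[v0:v1,u0:u1]=g[v0:v1,u0:u1]>110
    m=cv2.morphologyEx(m,cv2.MORPH_OPEN,np.ones((2,2),np.uint8)) 
    v,u=np.nonzero(m);P=np.array([ray(p,(a,b),.027)[:2] for a,b in zip(u,v)])*1000
    c,s,a=cv2.minAreaRect(P.astype(np.float32));print(name,len(u),np.round(c,1),np.round(s,1),round(a,2),P.min(0).round(),P.max(0).round())
    if name in("fence","stop"):
        k=0 if name=="stop" else 1
        vals=np.unique(u if k else v)
        f=[(P[(u if k else v)==t][:,k].mean(),P[(u if k else v)==t][:,1-k].mean()) for t in vals]
        f=np.array(f);q=np.polyfit(f[:,0],f[:,1],1);print(" centerline other=",q.round(4))
w=cloud(p);print(w[253,355],w[185,300],w[220,300])
s=arm.get_state();print(s)
print(arm.grasp_offset)
E
```

```text
carrier (0.66, array([527.1, -84.4]), array([91.6, 71.2]), 79.16)
mirror_carrier (0.9, array([509.4,  46.1]), array([70.4, 88.2]), 20.51)
pedestal (0.44, array([562.9, 317.7]), array([34.8, 27.3]), 89.53)
lens_tube (0.6, array([471.8, 228.9]), array([30. , 27.3]), 89.48)
fence None
fence 847 [702.1 -17.5] [ 18.7 331. ] 0.64 [ 692. -183.] [712. 148.]
 centerline other= [-1.150000e-02  7.015571e+02]
carr 676 [524.5 -87.6] [88.8 68.6] 79.16 [ 483. -135.] [566. -40.]
mirr 654 [507.8  45. ] [69.1 89.4] 19.3 [462.  -5.] [553.  97.]
stop 267 [623.2 174.5] [101.4  17.9] 0.42 [573. 165.] [674. 184.]
 centerline other= [1.980000e-02 1.626893e+02]
[ 0.52361764 -0.08361344  0.06225598] [0.70379113 0.05249197 0.02955136] [0.61455331 0.05334578 0.01755889]
{'time': 1.4, 'joint_positions': array([ 6.79150135e+01,  5.22058047e+00,  7.05134665e+01, -1.94393846e-03,
        1.04267461e+02, -3.25018994e+00]), 'joint_vel': array([-0.0756933 ,  0.00708043, -0.04287849, -0.11092706, -0.01439288,
       -0.03809923]), 'tau': array([ 1.66229313e-05, -4.58457470e+01, -4.18092513e+01, -4.44064753e-06,
        7.18518131e-04,  6.85411727e-08]), 'tcp_pos': array([0.1937351 , 0.56787745, 0.30386987]), 'tool_rot': array([-1.79998387e+02,  1.79544435e-03,  1.61164724e+02]), 'contact_force': array([-0.28051589, -0.26931152,  0.04317596]), 'ft_torque': array([ 0.04476473,  0.04821635, -0.00043849]), 'gripper_force': 0.0, 'finger_gap': 0.08550313033189777}
0.0539
```

Request:
{"method": "carry_out", "body": {"steps": [[-460, -533, 100, 0, 0, -19.5, 0.5], [-460, -533, 100, 0, 0, -19.5, 0.5], [-460, -533, 100, 0, 0, -19.5, 0.5], [-460, -533, 100, 0, 0, -19.5, 0.5], [-460, -533, 100, 0, 0, -19.5, 0.5], [-460, -533, 100, 0, 0, -19.5, 0.5], [-460, -533, 100, 0, 0, -19.5, 0.5], [-460, -533, 100, 0, 0, -19.5, 0.5], [-460, -533, 100, 0, 0, -19.5, 0.5], [-460, -533, 100, 0, 0, -19.5, 0.5]]}}

```text
time: 2.4
tcp_pos: [0.3791, 0.1068, 0.2337]
tool_rot: [180.0, 0.1, -179.3]
contact_force: [1.1, 0.3, 0.7]
finger_gap: 0.0423
gripper_force: 0.0
```

Request:
{"method": "carry_out", "body": {"steps": [[-76, -193, 84, 0, 0, 0, 0.5], [-76, -193, 84, 0, 0, 0, 0.5], [-76, -193, 84, 0, 0, 0, 0.5], [-76, -193, 84, 0, 0, 0, 0.5], [-76, -193, 84, 0, 0, 0, 0.5], [-76, -193, 84, 0, 0, 0, 0.5], [-76, -193, 84, 0, 0, 0, 0.5]]}}

```text
time: 3.1
tcp_pos: [0.4569, -0.0834, 0.1495]
tool_rot: [180.0, -0.0, -179.4]
contact_force: [-0.3, 0.5, 0.0]
finger_gap: 0.0427
gripper_force: 0.0
```

Request:
{"method": "carry_out", "body": {"steps": [[0, 0, 30, 0, 0, 0, 0.5], [0, 0, 55, 0, 0, 0, 0.5], [0, 0, 61, 0, 0, 0, 0.5], [0, 0, 61, 0, 0, 0, 0.5]]}}

```text
time: 3.5
tcp_pos: [0.4567, -0.0823, 0.0885]
tool_rot: [180.0, -0.1, -179.3]
contact_force: [-0.4, -0.3, 0.6]
finger_gap: 0.0427
gripper_force: 0.0
```

```bash
python3 - <<'E'
from h import *
a=arm.read_camera("side")["frame"][...,::-1];b=arm.read_camera("top")["frame"][...,::-1]
z=lambda i:cv2.resize(i,(400,400),interpolation=2)
cv2.imwrite("pics/d1.png",np.hstack([z(a[180:320,280:420]),z(b[190:330,280:420])]))
print(arm.get_state()["tcp_pos"],arm.get_state()["contact_force"])
E
```

```text
[ 0.4577627  -0.08289037  0.09032659] [ 0.30773273 -0.04790168  0.44941854]
```

View pics/d1.png

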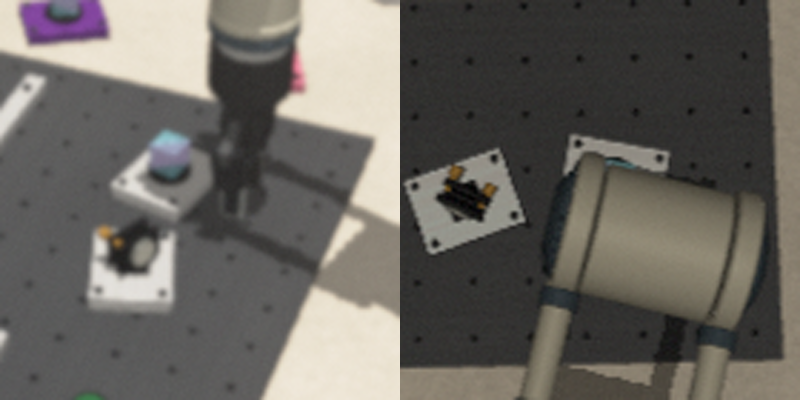

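The left panel shows the fingers low behind the target plate at about (240,190), clear of the glass and the mirror carrier. I'll start the push.

Request:
{"method": "carry_out", "body": {"steps": [[-8, 0, 2, 0, 0, 0, 0.5], [-14, 0, 2, 0, 0, 0, 0.5], [-20, 0, 2, 0, 0, 0, 0.5], [-26, 0, 2, 0, 0, 0, 0.5], [-32, 0, 2, 0, 0, 0, 0.5], [-38, 0, 2, 0, 0, 0, 0.5], [-44, 0, 2, 0, 0, 0, 0.5], [-50, 0, 2, 0, 0, 0, 0.5], [-56, 0, 2, 0, 0, 0, 0.5], [-62, 0, 2, 0, 0, 0, 0.5]]}}

```text
time: 4.6
tcp_pos: [0.5195, -0.0825, 0.0864]
tool_rot: [180.0, -0.0, -179.3]
contact_force: [-2.6, -0.5, 2.0]
finger_gap: 0.0429
gripper_force: 1.7
```

```bash
python3 - <<'E'
from h import *
a=arm.read_camera("side")["frame"][...,::-1];b=arm.read_camera("top")["frame"][...,::-1]
z=lambda i:cv2.resize(i,(400,400),interpolation=2)
cv2.imwrite("pics/d2.png",np.hstack([z(a[180:320,250:390]),z(b[170:310,280:420])]))
E
```

```text
(no output)
```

View pics/d2.png

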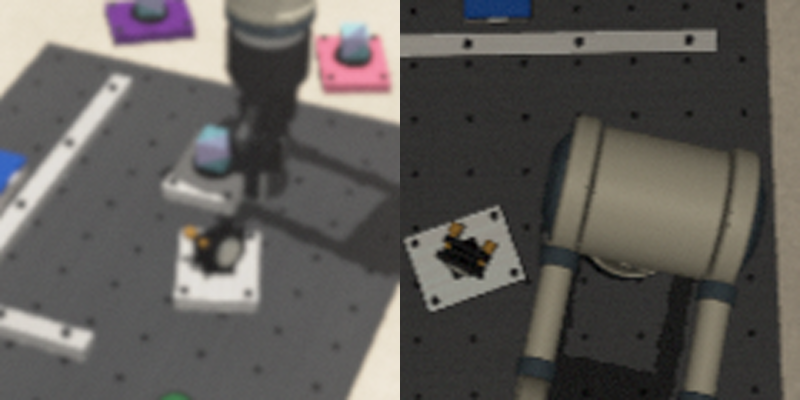

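The left panel shows the carrier at (200,175), squared up against the fingers. The mirror carrier has not moved.

Request:
{"method": "carry_out", "body": {"steps": [[-8, 0, 0, 0, 0, 0, 0.5], [-16, 0, 0, 0, 0, 0, 0.5], [-24, 0, 0, 0, 0, 0, 0.5], [-32, 0, 0, 0, 0, 0, 0.5], [-40, 0, 0, 0, 0, 0, 0.5], [-48, 0, 0, 0, 0, 0, 0.5], [-56, 0, 0, 0, 0, 0, 0.5], [-64, 0, 0, 0, 0, 0, 0.5], [-72, 0, 0, 0, 0, 0, 0.5], [-80, 0, 0, 0, 0, 0, 0.5]]}}

```text
time: 5.7
tcp_pos: [0.5997, -0.0817, 0.0865]
tool_rot: [180.0, -0.0, -179.3]
contact_force: [-2.6, -1.1, -0.1]
finger_gap: 0.0429
gripper_force: 1.2
```

Request:
{"method": "carry_out", "body": {"steps": [[-2, 0, 0, 0, 0, 0, 0.5], [-4, 0, 0, 0, 0, 0, 0.5], [-6, 0, 0, 0, 0, 0, 0.5]]}}

```text
time: 6.0
tcp_pos: [0.6051, -0.0816, 0.0866]
tool_rot: [-180.0, -0.0, -179.3]
contact_force: [-1.6, 0.3, 1.4]
finger_gap: 0.0428
gripper_force: 1.3
```

Request:
{"method": "carry_out", "body": {"steps": [[-2, 0, 0, 0, 0, 0, 0.5], [-3, 0, 0, 0, 0, 0, 0.5], [-4, 0, 0, 0, 0, 0, 0.5]]}}

```text
time: 6.3
tcp_pos: [0.609, -0.0816, 0.0866]
tool_rot: [-180.0, -0.0, -179.3]
contact_force: [-3.0, -0.4, -0.4]
finger_gap: 0.0427
gripper_force: 1.3
```

Request:
{"method": "carry_out", "body": {"steps": [[-1, 0, 0, 0, 0, 0, 0.5], [-2, 0, 0, 0, 0, 0, 0.5]]}}

```text
time: 6.5
tcp_pos: [0.6111, -0.0816, 0.0866]
tool_rot: [-180.0, 0.0, -179.3]
contact_force: [-2.4, 0.4, -0.3]
finger_gap: 0.0426
gripper_force: 1.3
```

Request:
{"method": "carry_out", "body": {"steps": [[-1, 0, 0, 0, 0, 0, 0.5], [-2, 0, 0, 0, 0, 0, 0.5]]}}

```text
time: 6.7
tcp_pos: [0.6131, -0.0816, 0.0866]
tool_rot: [180.0, -0.0, -179.3]
contact_force: [-2.0, -0.1, -0.4]
finger_gap: 0.0429
gripper_force: 1.3
```

```bash
python3 - <<'E'
from h import *
a=arm.read_camera("side")["frame"][...,::-1];b=arm.read_camera("top")["frame"][...,::-1]
z=lambda i:cv2.resize(i,(400,400),interpolation=2)
cv2.imwrite("pics/d3.png",np.hstack([z(a[180:280,240:340]),z(b[150:250,310:410])]))
E
```

```text
(no output)
```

View pics/d3.png

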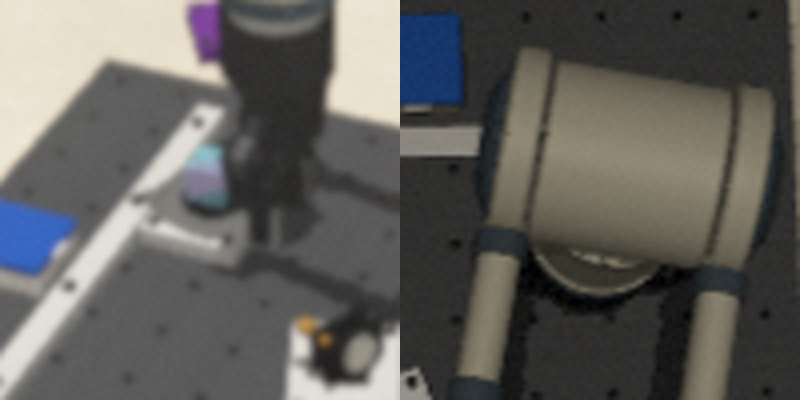

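The carrier is nearly at the fence (left panel, around (140,215)).

Request:
{"method": "carry_out", "body": {"steps": [[-1, 0, 0, 0, 0, 0, 0.5], [-2, 0, 0, 0, 0, 0, 0.5], [-2, 0, 0, 0, 0, 0, 0.5]]}}

```text
time: 7.1
tcp_pos: [0.6152, -0.0815, 0.0866]
tool_rot: [-180.0, 0.0, -179.3]
contact_force: [-2.5, 0.4, 0.5]
finger_gap: 0.0426
gripper_force: 0.9
```

Request:
{"method": "carry_out", "body": {"steps": [[-1, 0, 0, 0, 0, 0, 0.5], [-2, 0, 0, 0, 0, 0, 0.5], [-2, 0, 0, 0, 0, 0, 0.5]]}}

```text
time: 7.4
tcp_pos: [0.6156, -0.0815, 0.0866]
tool_rot: [180.0, -0.3, -179.3]
contact_force: [-11.2, 0.5, 5.1]
finger_gap: 0.0428
gripper_force: 5.3
```

Request:
{"method": "carry_out", "body": {"steps": [[10, 0, 0, 0, 0, 0, 0.5], [22, 0, 0, 0, 0, 0, 0.5], [22, 0, -40, 0, 0, 0, 0.5], [22, 0, -85, 0, 0, 0, 0.5], [-20, -110, -85, 0, 0, 9, 0.35], [-41, -104, -85, 0, 0, 17, 0.35], [-41, -104, -85, 0, 0, 25, 0.35], [-41, -104, -85, 0, 0, 33, 0.35], [-41, -104, -85, 0, 0, 41, 0.35], [-41, -104, -85, 0, 0, 49, 0.35]]}}

```text
time: 8.4
tcp_pos: [0.6596, -0.1855, 0.1716]
tool_rot: [179.9, 0.1, 131.3]
contact_force: [-0.0, -0.1, 0.6]
finger_gap: 0.0296
gripper_force: 0.0
```

Request:
{"method": "carry_out", "body": {"steps": [[0, 0, 0, 0, 0, 8, 0.35], [0, 0, 0, 0, 0, 16, 0.35], [0, 0, 0, 0, 0, 24, 0.35], [0, 0, 0, 0, 0, 32, 0.35], [0, 0, 0, 0, 0, 41, 0.35], [0, 0, 0, 0, 0, 41, 0.35]]}}

```text
time: 9.0
tcp_pos: [0.6595, -0.1851, 0.1719]
tool_rot: [179.9, 0.0, 90.6]
contact_force: [0.3, 0.9, -0.4]
finger_gap: 0.0297
gripper_force: 0.0
```

```bash
python3 - <<'E'
from h import *
p=arm.read_camera("side");a=p["frame"][...,::-1];b=arm.read_camera("top")["frame"][...,::-1]
for q in arm.regions_of(p,"carrier")[:4]: print(q["score"],q["point"])
print(rect(p,"carrier",(.65,-.087),.027))
z=lambda i:cv2.resize(i,(400,400),interpolation=2)
cv2.imwrite("pics/d4.png",np.hstack([z(a[160:300,230:370]),z(b[130:270,280:420])]))
s=arm.get_state();print(s["tcp_pos"],s["tool_rot"],s["contact_force"])
E
```

```text
0.83 [455.4, 184.1]
0.8 [443.3, 222.2]
0.71 [371.4, 201.2]
0.66 [298.6, 188.1]
(0.56, array([658.8, -75. ]), array([ 81.1, 119.1]), 1.51)
[ 0.6593361  -0.1850411   0.17170585] [1.79964917e+02 7.70467878e-03 9.08288346e+01] [0.51361296 0.07712082 0.11554698]
```

View pics/d4.png

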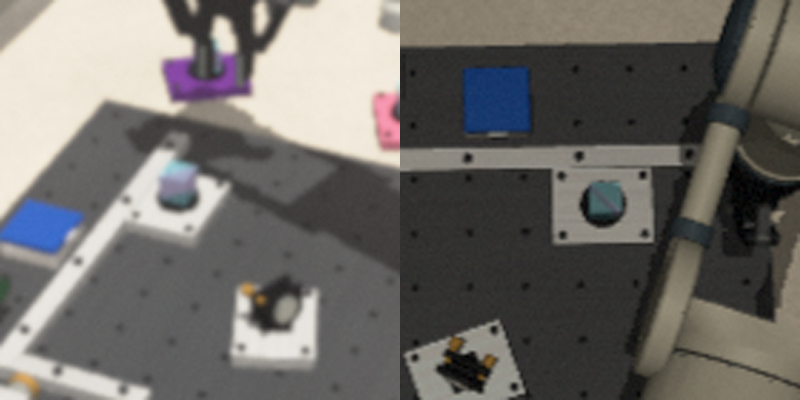

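The top view shows the carrier flush and square on the fence at (603,205) in the picture. The fingers are above the free space behind its short side. I'll lower and push towards the stop.

Request:
{"method": "carry_out", "body": {"steps": [[0, 0, 40, 0, 0, 0, 0.35], [0, 0, 76, 0, 0, 0, 0.35], [0, 0, 84, 0, 0, 0, 0.35], [12, 0, 84, 0, 0, 0, 0.35], [24, 0, 84, 0, 0, 0, 0.35], [34, 0, 84, 0, 0, 0, 0.35], [42, 0, 84, 0, 0, 0, 0.35], [50, 0, 84, 0, 0, 0, 0.35], [58, 0, 84, 0, 0, 0, 0.35], [66, 0, 84, 0, 0, 0, 0.35]]}}

```text
time: 10.2
tcp_pos: [0.6586, -0.1191, 0.0881]
tool_rot: [180.0, 0.1, 90.6]
contact_force: [-0.4, -3.9, 1.2]
finger_gap: 0.0298
gripper_force: 1.6
```

Request:
{"method": "carry_out", "body": {"steps": [[8, 0, 0, 0, 0, 0, 0.35], [16, 0, 0, 0, 0, 0, 0.35], [24, 0, 0, 0, 0, 0, 0.35], [32, 0, 0, 0, 0, 0, 0.35], [40, 0, 0, 0, 0, 0, 0.35], [48, 0, 0, 0, 0, 0, 0.35], [56, 0, 0, 0, 0, 0, 0.35], [64, 0, 0, 0, 0, 0, 0.35], [72, 0, 0, 0, 0, 0, 0.35], [80, 0, 0, 0, 0, 0, 0.35]]}}

```text
time: 11.2
tcp_pos: [0.6575, -0.0384, 0.0876]
tool_rot: [-180.0, 0.0, 90.7]
contact_force: [-0.0, -4.4, 3.5]
finger_gap: 0.0299
gripper_force: 2.2
```

```bash
python3 - <<'E'
from h import *
a=arm.read_camera("side")["frame"][...,::-1];b=arm.read_camera("top")["frame"][...,::-1]
z=lambda i:cv2.resize(i,(400,400),interpolation=2)
cv2.imwrite("pics/d5.png",np.hstack([z(a[190:310,210:330]),z(b[150:270,240:360])]))
E
```

```text
(no output)
```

View pics/d5.png

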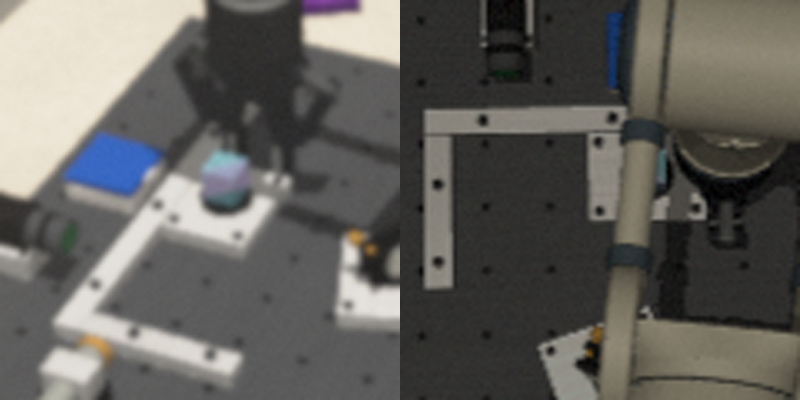

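The carrier slides along the fence, still flush (left panel around (215,215)), and is about 100 mm from the stop.

Request:
{"method": "carry_out", "body": {"steps": [[9, 0, 0, 0, 0, 0, 0.35], [18, 0, 0, 0, 0, 0, 0.35], [27, 0, 0, 0, 0, 0, 0.35], [36, 0, 0, 0, 0, 0, 0.35], [45, 0, 0, 0, 0, 0, 0.35], [54, 0, 0, 0, 0, 0, 0.35], [63, 0, 0, 0, 0, 0, 0.35], [72, 0, 0, 0, 0, 0, 0.35], [80, 0, 0, 0, 0, 0, 0.35], [88, 0, 0, 0, 0, 0, 0.35]]}}

```text
time: 12.3
tcp_pos: [0.6565, 0.0497, 0.0875]
tool_rot: [-180.0, 0.0, 90.7]
contact_force: [-0.3, -1.6, -1.0]
finger_gap: 0.0301
gripper_force: 0.9
```

Request:
{"method": "carry_out", "body": {"steps": [[3, 0, 0, 0, 0, 0, 0.35], [6, 0, 0, 0, 0, 0, 0.35], [9, 0, 0, 0, 0, 0, 0.35]]}}

```text
time: 12.6
tcp_pos: [0.6565, 0.0579, 0.0876]
tool_rot: [180.0, 0.0, 90.6]
contact_force: [-1.3, -2.0, -0.6]
finger_gap: 0.0298
gripper_force: 1.0
```

Request:
{"method": "carry_out", "body": {"steps": [[1, 0, 0, 0, 0, 0, 0.35], [2, 0, 0, 0, 0, 0, 0.35], [3, 0, 0, 0, 0, 0, 0.35]]}}

```text
time: 12.9
tcp_pos: [0.6564, 0.0608, 0.0876]
tool_rot: [180.0, 0.0, 90.6]
contact_force: [0.3, -1.1, -1.0]
finger_gap: 0.0301
gripper_force: 1.0
```

Request:
{"method": "carry_out", "body": {"steps": [[1, 0, 0, 0, 0, 0, 0.35], [2, 0, 0, 0, 0, 0, 0.35], [3, 0, 0, 0, 0, 0, 0.35]]}}

```text
time: 13.2
tcp_pos: [0.6564, 0.0639, 0.0876]
tool_rot: [180.0, 0.0, 90.7]
contact_force: [-1.6, -1.6, -0.9]
finger_gap: 0.03
gripper_force: 1.0
```

Request:
{"method": "carry_out", "body": {"steps": [[1, 0, 0, 0, 0, 0, 0.35], [2, 0, 0, 0, 0, 0, 0.35], [2, 0, 0, 0, 0, 0, 0.35]]}}

```text
time: 13.5
tcp_pos: [0.6564, 0.0662, 0.0876]
tool_rot: [180.0, -0.0, 90.7]
contact_force: [-0.8, -1.7, -0.6]
finger_gap: 0.0297
gripper_force: 0.7
```

Request:
{"method": "carry_out", "body": {"steps": [[0.5, 0, 0, 0, 0, 0, 0.35], [1, 0, 0, 0, 0, 0, 0.35], [1, 0, 0, 0, 0, 0, 0.35]]}}

```text
time: 13.8
tcp_pos: [0.6564, 0.067, 0.0876]
tool_rot: [180.0, -0.0, 90.7]
contact_force: [-0.3, -1.0, -0.8]
finger_gap: 0.0301
gripper_force: 0.9
```

Request:
{"method": "carry_out", "body": {"steps": [[1, 0, 0, 0, 0, 0, 0.35], [2, 0, 0, 0, 0, 0, 0.35], [2, 0, 0, 0, 0, 0, 0.35]]}}

```text
time: 14.1
tcp_pos: [0.6563, 0.0692, 0.0876]
tool_rot: [180.0, -0.0, 90.7]
contact_force: [0.4, -1.7, -0.7]
finger_gap: 0.0298
gripper_force: 0.8
```

Request:
{"method": "carry_out", "body": {"steps": [[1, 0, 0, 0, 0, 0, 0.35], [1.5, 0, 0, 0, 0, 0, 0.35], [1.5, 0, 0, 0, 0, 0, 0.35]]}}

```text
time: 14.4
tcp_pos: [0.6563, 0.0694, 0.0876]
tool_rot: [-180.0, 0.1, 90.6]
contact_force: [0.4, -6.0, 0.7]
finger_gap: 0.0299
gripper_force: 2.9
```

Request:
{"method": "carry_out", "body": {"steps": [[0.8, 0, 0, 0, 0, 0, 0.35], [0.8, 0, 0, 0, 0, 0, 0.35], [-10, 0, 0, 0, 0, 0, 0.35], [-22, 0, 0, 0, 0, 0, 0.35], [-22, 0, -45, 0, 0, 0, 0.35], [-22, 0, -88, 0, 0, 0, 0.3], [10, -40, -88, 0, 0, -8, 0.3], [49, -67, -88, 0, 0, -16, 0.3], [49, -67, -88, 0, 0, -24, 0.3], [49, -67, -88, 0, 0, -32, 0.3]]}}

```text
time: 15.4
tcp_pos: [0.588, 0.1197, 0.1762]
tool_rot: [179.9, -0.0, 123.1]
contact_force: [0.0, -0.1, 0.4]
finger_gap: 0.0261
gripper_force: 0.0
```

Request:
{"method": "carry_out", "body": {"steps": [[0, 0, 0, 0, 0, -8, 0.3], [0, 0, 0, 0, 0, -16, 0.3], [0, 0, 0, 0, 0, -24, 0.3], [0, 0, 0, 0, 0, -32, 0.3], [0, 0, 0, 0, 0, -40, 0.3], [0, 0, 0, 0, 0, -48, 0.3], [0, 0, 0, 0, 0, -56, 0.3], [0, 0, 0, 0, 0, -58, 0.3], [0, 0, 0, 0, 0, -58, 0.3]]}}

```text
time: 16.3
tcp_pos: [0.5888, 0.1184, 0.1758]
tool_rot: [180.0, 0.0, -179.3]
contact_force: [-0.7, 0.0, -0.8]
finger_gap: 0.0255
gripper_force: 0.0
```

```bash
python3 - <<'E'
from h import *
a=arm.read_camera("side")["frame"][...,::-1];b=arm.read_camera("top")["frame"][...,::-1]
z=lambda i:cv2.resize(i,(400,400),interpolation=2)
cv2.imwrite("pics/d6.png",np.hstack([z(a[220:340,210:330]),z(b[150:270,220:340])]))
s=arm.get_state();print(s["tcp_pos"],s["tool_rot"])
E
```

```text
[0.58880034 0.11845051 0.17568066] [ 1.79975588e+02  9.76379543e-03 -1.79417219e+02]
```

View pics/d6.png

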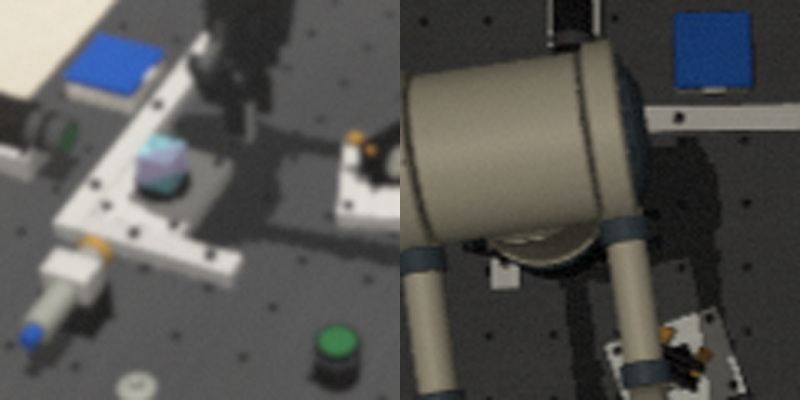

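The carrier sits in the corner (left panel, around (165,190)) and looks seated. I'll give it a gentle side push to make sure of the fence contact.

Request:
{"method": "carry_out", "body": {"steps": [[0, 0, 45, 0, 0, 0, 0.3], [0, 0, 80, 0, 0, 0, 0.3], [0, 0, 88, 0, 0, 0, 0.3], [-8, 0, 88, 0, 0, 0, 0.3], [-14, 0, 88, 0, 0, 0, 0.3], [-18, 0, 88, 0, 0, 0, 0.3], [-21, 0, 88, 0, 0, 0, 0.3], [-22, 0, 88, 0, 0, 0, 0.3], [-23, 0, 88, 0, 0, 0, 0.3]]}}

```text
time: 17.3
tcp_pos: [0.6119, 0.119, 0.0877]
tool_rot: [180.0, 0.0, -179.3]
contact_force: [-0.9, 0.4, 0.7]
finger_gap: 0.0254
gripper_force: 0.0
```

Request:
{"method": "carry_out", "body": {"steps": [[-1, 0, 0, 0, 0, 0, 0.3], [-2, 0, 0, 0, 0, 0, 0.3], [-2, 0, 0, 0, 0, 0, 0.3]]}}

```text
time: 17.6
tcp_pos: [0.6132, 0.119, 0.0876]
tool_rot: [-180.0, -0.1, -179.3]
contact_force: [-4.4, 0.2, 2.2]
finger_gap: 0.0254
gripper_force: 2.0
```

Request:
{"method": "carry_out", "body": {"steps": [[-1.2, 0, 0, 0, 0, 0, 0.3], [-1.2, 0, 0, 0, 0, 0, 0.3], [10, 0, 0, 0, 0, 0, 0.3], [25, 0, 0, 0, 0, 0, 0.3], [25, 0, -50, 0, 0, 0, 0.3], [25, 0, -100, 0, 0, 0, 0.3], [25, 0, -130, 0, 0, 0, 0.3], [70, -40, -150, 0, 0, 0, 0.3], [100, -80, -150, 0, 0, 0, 0.3], [130, -120, -150, 0, 0, 0, 0.3]]}}

```text
time: 18.6
tcp_pos: [0.4921, 0.0069, 0.2386]
tool_rot: [-180.0, 0.2, -179.2]
contact_force: [-0.5, -0.9, 0.5]
finger_gap: 0.0258
gripper_force: 0.0
```

Request:
{"method": "carry_out", "body": {"steps": [[20, -50, 0, 0, 0, 0, 0.3], [20, -100, 0, 0, 0, 0, 0.3], [20, -150, 0, 0, 0, 0, 0.3], [20, -190, 0, 0, 0, 0, 0.3], [20, -190, 0, 0, 0, 0, 0.3]]}}

```text
time: 19.1
tcp_pos: [0.4743, -0.1873, 0.2371]
tool_rot: [-179.9, 0.0, -179.7]
contact_force: [0.1, 1.1, 0.1]
finger_gap: 0.0256
gripper_force: 0.0
```

```bash
python3 - <<'E'
from h import *
p=arm.read_camera("top");b=p["frame"][...,::-1]
a=arm.read_camera("side")["frame"][...,::-1]
z=lambda i:cv2.resize(i,(400,400),interpolation=2)
cv2.imwrite("pics/d7.png",np.hstack([z(a[230:330,210:310]),z(b[150:250,230:330])]))
for l,n in(("carrier",(.655,.12)),("mirror_carrier",(.51,.045))): print(l,rect(p,l,n,.027))
s=arm.get_state();print(s["tcp_pos"],s["contact_force"],s["time"])
E
```

```text
carrier (0.96, array([656.5, 122. ]), array([75.5, 87.5]), 0.32)
mirror_carrier (0.6, array([510.2,  47.1]), array([69.8, 87.7]), 20.53)
[ 0.47507316 -0.18181671  0.23742676] [ 0.1474686  -0.38922932 -0.28999322] 19.3
```

View pics/d7.png

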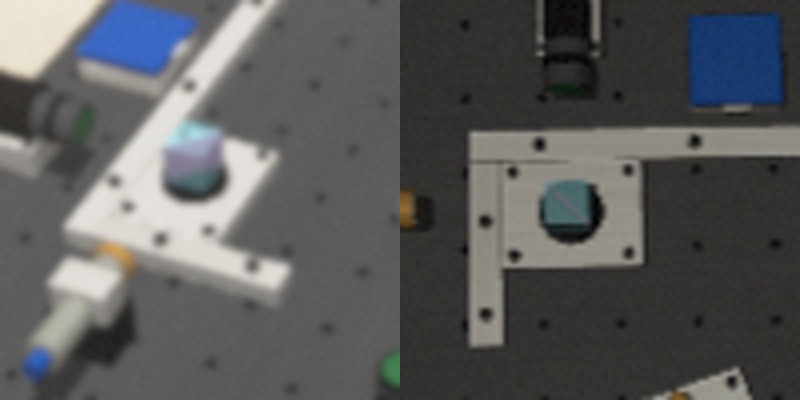

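The carrier sits square in the corner at (572,213) in the picture, with no visible gap to the fence or stop. The mirror carrier is unmoved and the arm is clear.

```bash
python3 -c "
from workcell import arm
print(arm.job_done())"
```

```text
the job is handed in; nothing more can be done
None
```

The beam-splitter carrier is pushed into the corner, square and with no visible gap to the fence or end stop; the mirror carrier stayed put, the arm is clear, and the job was handed in at about 19 s (no verdict was returned).

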